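Load the green stone on the indexing slide and hold it at the notch

ROBOT

A 6-joint arm with a two-finger parallel gripper is mounted at the origin on the work surface. World frame = base frame: x ahead of the robot, y to its left, z up, the work surface at z = 0. Lengths are in m, angles in rad, forces in N, time in s.
With the tool pointing down it reaches from about 0.35 to 0.775 m from the base axis. Payload 5.5 kg.
Tool frame: the origin (TCP) lies at the very end of the fingers, on their centre line; the grasp point (between the pads) lies 19 mm behind it; z points along the fingers, y is the direction in which the jaws open and shut (so a half turn about z gives the same grasp; the last joint's range is limited). The gripper opens to 85 mm and grips with 20 to 120 N. Pads are 22 mm wide; open, the fingers measure 114 mm over their backs; the gripper's body (76 mm by 85 mm) begins 54 mm behind the grasp point. The pads swing forward as they close: fully open they stand 13 mm farther back than shut.
Start: joints at [-1.443, 0.313, 0.046, 1.304, 0, 1.431], TCP at [0.152, -0.555, 0.231] pointing down, gripper open.
Joint ranges: [-2.76, 2.76], [-0.86, 1.69], [-1.03, 1.26], [-2.2, 2.34], [-1.47, 1.5], [-3.14, 3.14]. Speed limits (rad/s): [2.57, 2.57, 3.14, 3.14, 3.14, 3.14].

INTERFACE

Orientations are given as a unit quaternion [w, x, y, z].
In Python, from workcell import get_state, imaging, env, spotter gives the robot as it stands.
- The arm moves only by the tool play_rows, never from a script. Its argument "moves" is a list of rows, each an object with "claw": the finger opening in cm, from 0 to 8.54; "delta_pos": the shift along the tool's x, y, z in cm, a list of three; "twist": the turn about the tool's z in degrees. A call has 1 to 12 rows; each row is the pose to reach, as a shift and turn from the pose commanded when the call began, along the tool's axes at that moment; what a row does not reach only later rows make up. A row lasts 1/8 s, in which the tool goes at most 62.5 mm and 10.7 degrees, less where a joint would pass 70% of its speed; a pose out of reach is approached as far as the arm can. A call with a gripper value outside its range is refused whole. The fingers move at their own pace and stop on an object; "force" is the grip in N (left out, the last holds). Time passes only in rows, so rows that repeat a pose let the fingers close. It gives the time, the measured TCP pose, the force and the opening at its end, in the units of the state.
- get_state(): the state, without advancing time (a new reading comes with each control period).
- imaging.read_camera(name): name is "scene" or "top" or "wrist"; returns the picture (420x560x3 uint8, red, green, blue); there is no depth.
- imaging.camera_info(name): a dict with "fx", "fy", "cx", "cy" (pixels), "world_to_cam" (4x4, takes a point from world to camera coordinates). Camera axes: x right, y down, z forward; pixel columns grow to the right and rows downward; lengths in m; the calibration is good to about 2 mm. A picture is of the moment at which its call begins: read the wrist's pose just before it. camera_info takes no time and is no camera call; for the wrist camera it gives the pose at the moment of the call.
- env.hand_in(): hands the job in, once; it reports no verdict.
Trained networks look in the newest picture that a camera, given by its name, has taken for a name from the list of things; names that differ only in an ending like _2 or _b are one class to them, and where a whole thing is asked for, a point or a joint stands for the part that bears it (a point fixed in the world has none). Each returns a list of dicts, best first, with "conf" (0 to 1); they miss things now and then, are a little off and sometimes report something else, mostly with a low value. They report only what shows in the picture. A call takes as long as a camera call. They do not tell look-alikes from the thing itself.
- spotter.spot_in(camera, query): "extent" ([left, top, right, bottom] in pixels, round what is visible of it).
The state is a dict: "clock": time; "joint_pos": joint angles; "qvel": joint speeds; "tau": joint torques, N m; "tcp_pos": TCP position; "orientation": TCP orientation; "wrist_force": force on the tool from outside, world axes, zero at the start; "ft_torque": the same for the moment, N m; "finger_gap": finger opening in m.
Only numpy, scipy, OpenCV 4.12 (cv2) and the standard library are available. Lean on these libraries where they do the work, as an engineer would, in place of code of your own. Each camera call takes 0.05 s, during which the arm holds its last target. There are 200 camera calls.

TASK

Take the wooden block that carries the green carved stone and plug its metal shank fully home into the socket of the blue carriage on the slide. Then slide the carriage along its rods towards the red index marks until you feel the ball click into the notch, and finish while still gripping the block, holding the carriage at the notch. Leave the pink and white stone blocks, the tub and the brush where they are.

Things in the scene. Friction and masses are not known exactly. Their poses are not given: they have to be found in the camera images.
- green_block: Block to load, loose, upright. Metal shank 34 (x) x 24 (y) mm, 24 high; above it a wooden head 44 (x) x 34 (y), 32 high, its underside seats on the carriage; on top a green stone, 29 wide in y, up to 80 above the origin. 0.13 to 0.22 kg. Origin: centre of the shank's underside, z up. Grip the head across y, about 46 above the origin: fingertips 19 mm lower then clear the carriage when seated.
- pink_block: Bystander: the same kind of block with a pink stone, same size and origin. Leave it alone.
- white_block: Bystander: the same kind of block with a white stone, same size and origin. Leave it alone.
- tub: Bystander: white open plastic tub with stones, 130 (x) x 220 (y) mm, 60 high. Origin: centre of the underside. Leave it alone.
- brush: Bystander: hand brush 170 mm long lying flat on the bench, handle along its -x. Leave it alone.
- slide_base: Dark steel base of the slide, fixed to the bench, 130 (x) x 270 (y) mm, 12 high; two steel rods along y, 32 above the bench, between grey end blocks 46 high. The blue carriage on the rods is 76 (x) x 60 (y) mm, its top 66 above the bench, with a white centre line across it. Origin: centre of the underside; y along the rods.
- socket (a point): Centre of the socket's mouth in the carriage's top, 66 mm above the bench; moves with the carriage. x across the rods, y along them, z up. Socket 35.5 (x) x 25.5 (y) mm, 26 deep, 2 mm chamfer: the block fits with its x along this x or half a turn round. Fully home, its head rests on the carriage and its origin is 24 mm below this point.
- notch (a point): Top centre of the notch plate, a brass strip 124 (x) x 26 (y) mm fixed across the base under the rods, 16 mm above the bench; a red mark at each end shows beside the carriage. x, y as the socket's. At the notch, socket and notch agree along y. Ridges 6.5 mm before and beyond: at 14 mm off the push rises by 8 N, easing up to the ridge; past it the ball draws the carriage in; 8 N to leave.
- carriage (a joint): Position of the carriage along the rods in m: 0 at its -y end, growing along the socket's y, 0.17 at the +y end. Friction about 2 N; it stays where it is left away from the ridges. The notch always lies on the +y side of the start, 50 to 140 mm away.
There are look-alikes about, which are no part of the job. What is shaped like the green_block but purple or turquoise is not meant.

How it is judged:
By the outcome, as a careful person would: the job done as asked, in the order asked, and still so for the second after the job is handed in, while the arm keeps its last pose, push and grip.
It also fails if it takes over 54 s, if anything falls off the work surface, if the arm or the gripper's body presses on something with over 40 N, if the wrist force passes 120 N, or if a joint passes its speed limit or range.

## Working session

There is one attempt and no reset: what is moved stays moved. The work goes in short steps, Python scripts to look and compute and a tool call to move; the robot and the scene stay as the last step left them, time stands still between calls to the robot, and variables do not carry over. Pictures are saved under pics/ and viewed, about 8 in all and at most 12, crops included, and the job is handed in when it is done.

Besides the shell and the picture viewer there is one more tool, called after "Request:" by a JSON object that holds its "op" and its "data", one argument or row to a line. play_rows: Moves the arm, as the interface text tells. Its arguments: {"type":"object","properties":{"moves":{"type":"array"},"force":{"type":"number"}},"required":["moves"]}

```bash
mkdir -p pics; python3 - <<'E'
from workcell import get_state, imaging, env, spotter
import cv2,numpy as np
s=get_state();print(s['clock'],s['tcp_pos'],s['orientation'],s['finger_gap'])
for c in ['scene','top']:
    im=imaging.read_camera(c);cv2.imwrite(f'pics/{c}0.png',im[:,:,::-1])
    i=imaging.camera_info(c);print(c,i['fx'],i['fy'],i['cx'],i['cy'],np.round(i['world_to_cam'],4).tolist())
    for q in ['green_block','socket','slide_base','notch','carriage']:
        try: print(c,q,[(np.round(d['extent']).tolist(),round(d['conf'],2)) for d in spotter.spot_in(c,q)])
        except Exception as e: print(q,e)
E
```

```text
0.0 [ 0.15208282 -0.55398414  0.23041517] [-9.10655355e-04  9.91047758e-01  1.33504730e-01  1.27993309e-05] 0.08525415712256426
scene 383.52016419142547 383.52016419142547 274.0969130430766 204.6535276894035 [[-0.7105, 0.7036, 0.0072, 0.4805], [0.6035, 0.6146, -0.5081, -0.2534], [-0.3619, -0.3567, -0.8613, 0.9886], [0.0, 0.0, 0.0, 1.0]]
scene green_block [([284.0, 138.0, 309.0, 163.0], 0.92), ([282.0, 175.0, 309.0, 202.0], 0.91), ([244.0, 132.0, 268.0, 160.0], 0.88), ([330.0, 142.0, 356.0, 174.0], 0.77), ([293.0, 210.0, 422.0, 361.0], 0.75)]
scene socket [([319.0, 227.0, 369.0, 277.0], 0.71)]
scene slide_base [([292.0, 207.0, 423.0, 362.0], 0.64), ([317.0, 226.0, 369.0, 276.0], 0.48)]
scene notch [([292.0, 209.0, 423.0, 359.0], 0.74), ([339.0, 280.0, 399.0, 322.0], 0.71)]
scene carriage [([322.0, 231.0, 365.0, 275.0], 0.89)]
top 539.3850940772608 539.3850940772608 284.39855058794194 209.08356422573033 [[-0.0186, -0.9994, -0.0303, -0.0621], [-0.9937, 0.0218, -0.11, 0.5924], [0.1106, 0.028, -0.9935, 1.0835], [0.0, 0.0, 0.0, 1.0]]
top green_block [([331.0, 278.0, 348.0, 301.0], 0.85), ([358.0, 243.0, 383.0, 270.0], 0.66), ([287.0, 303.0, 307.0, 327.0], 0.56), ([293.0, 240.0, 316.0, 264.0], 0.56)]
top socket [([201.0, 206.0, 243.0, 250.0], 0.72)]
top slide_base [([130.0, 176.0, 274.0, 271.0], 0.88)]
top notch [([164.0, 186.0, 198.0, 247.0], 0.93)]
top carriage [([198.0, 209.0, 242.0, 254.0], 0.58)]
```

```bash
python3 - <<'E'
import cv2,numpy as np
a=cv2.imread('pics/top0.png')[160:350,110:410];b=cv2.imread('pics/scene0.png')[110:370,220:440]
a=cv2.resize(a,(800,507),interpolation=cv2.INTER_CUBIC)
cv2.imwrite('pics/a.png',a);cv2.imwrite('pics/b.png',cv2.resize(b,(508,600),interpolation=cv2.INTER_CUBIC))
E
```

```text
(no output)
```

View pics/a.png

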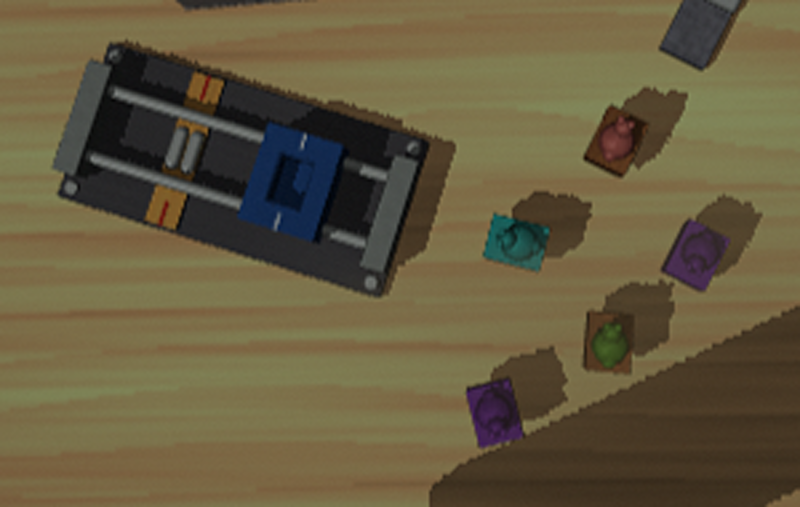

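View pics/b.png

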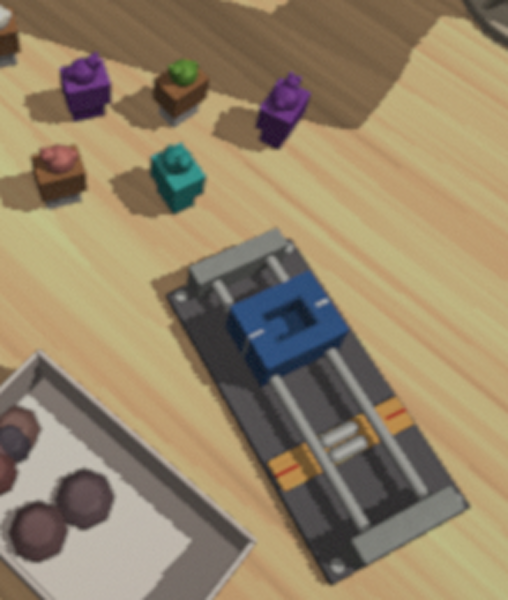

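```bash
cat > h.py <<'E'
import numpy as np,cv2
from workcell import get_state, imaging, env, spotter
def bp(px,z,i):
    W=np.array(i['world_to_cam']);R=W[:3,:3];o=-R.T@W[:3,3]
    d=R.T@np.array([(px[0]-i['cx'])/i['fx'],(px[1]-i['cy'])/i['fy'],1]);return (o+d*(z-o[2])/d[2])[:2]
def yaw(q):  # heading of tool x, tool down
    w,x,y,z=q;return np.degrees(np.arctan2(2*(x*y+w*z),1-2*(y*y+z*z)))
def to_tool(dxy,y):
    a=np.radians(y);c,s=np.cos(a),np.sin(a);return np.array([c*dxy[0]+s*dxy[1], s*dxy[0]-c*dxy[1]])
E
python3 - <<'E'
from h import *
i=imaging.camera_info('top')
f=lambda x,y:(110+(x+.5)*.375-.5,160+(y+.5)*190/507-.5)
def P(n,pts,z):
    p=np.array([bp(f(*q),z,i) for q in pts]);print(n,np.round(p,4).tolist(),'mean',p.mean(0).round(4));return p
P('green',[(587,312),(633,313),(631,374),(585,371)],.056)
P('stone',[(610,345)],.07)
p=P('carr',[(268,123),(344,147),(318,242),(239,218)],.066)
d=P('lines',[(304,141),(278,220)],.066)
n=P('marks',[(207,88),(165,212)],.016)
for q in (p[0]-p[3],p[1]-p[2],d[0]-d[1],n[0]-n[1]):print(np.degrees(np.arctan2(q[1],q[0])),np.hypot(*q))
s=get_state();y=yaw(s['orientation']);print(y)
E
```

```text
green [[0.4511, -0.1627], [0.4498, -0.1969], [0.405, -0.194], [0.4077, -0.16]] mean [ 0.4284 -0.1784]
stone [[0.427, -0.1781]] mean [ 0.427  -0.1781]
carr [[0.5972, 0.0742], [0.5777, 0.0169], [0.5068, 0.037], [0.5259, 0.0963]] mean [0.5519 0.0561]
lines [[0.5829, 0.047], [0.5238, 0.067]] mean [0.5534 0.057 ]
marks [[0.6322, 0.1311], [0.5345, 0.1642]] mean [0.5834 0.1477]
-17.2341188354093 0.0745675461546466
-15.866642454614947 0.07369727444822091
-18.64097912977528 0.06232651340745077
-18.720975211982445 0.10312085713930705
15.34531639134052
```

Request:
{"op": "play_rows", "data": {
  "moves": [
    {"claw": 8.5,"delta_pos": [4.6,-3.6,0],"twist": 3},
    {"claw": 8.5,"delta_pos": [9.2,-7.2,0],"twist": 6},
    {"claw": 8.5,"delta_pos": [13.8,-10.9,0],"twist": 9},
    {"claw": 8.5,"delta_pos": [18.4,-14.5,0],"twist": 12},
    {"claw": 8.5,"delta_pos": [23,-18.1,0],"twist": 15},
    {"claw": 8.5,"delta_pos": [27.6,-21.7,0],"twist": 18.3},
    {"claw": 8.5,"delta_pos": [32.2,-25.4,0],"twist": 18.3},
    {"claw": 8.5,"delta_pos": [36.6,-29,0],"twist": 18.3},
    {"claw": 8.5,"delta_pos": [36.6,-29,1],"twist": 18.3},
    {"claw": 8.5,"delta_pos": [36.6,-29,1],"twist": 18.3}
  ]
}}

```text
clock: 1.85
tcp_pos: [0.4278, -0.1777, 0.2205]
orientation: [-0.0, 1.0, -0.025, -0.001]
wrist_force: [0.3, -0.1, -0.1]
finger_gap: 0.0848
```

```bash
python3 - <<'E'
from h import *
s=get_state();i=imaging.camera_info('wrist');im=imaging.read_camera('wrist');cv2.imwrite('pics/w1.png',im[:,:,::-1])
print(s['clock'],s['tcp_pos'],yaw(s['orientation']),s['wrist_force'],np.linalg.inv(i['world_to_cam']).round(3).tolist(),i['fx'])
for d in spotter.spot_in('wrist','green_block'):
    e=d['extent'];print(np.round(e),d['conf'])
W=np.array(i['world_to_cam'])
for p in ([.4284,-.1784,.056],):
    c=W[:3,:3]@p+W[:3,3];print(c[:2]/c[2]*i['fx']+[i['cx'],i['cy']])
E
```

```text
1.85 [ 0.42780163 -0.17769599  0.22053048] -2.8976627703954816 [ 0.25223036 -0.12716015 -0.09315952] [[-0.05, -0.96, -0.275, 0.497], [-0.999, 0.048, 0.015, -0.181], [-0.001, 0.276, -0.961, 0.363], [0.0, 0.0, 0.0, 1.0]] 296.2191003839638
[266. 172. 298. 222.] 0.89
[183. 104. 237. 149.] 0.75
[188. 218. 231. 268.] 0.72
[317. 103. 368. 158.] 0.58
[282.01846046 194.89421227]
```

View pics/w1.png

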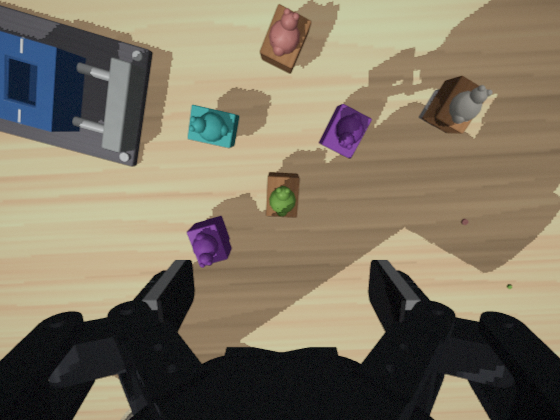

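Request:
{"op": "play_rows", "data": {
  "force": 60,
  "moves": [
    {"claw": 6,"delta_pos": [0,0.05,3],"twist": 0},
    {"claw": 6,"delta_pos": [0,0.05,7],"twist": 0},
    {"claw": 6,"delta_pos": [0,0.05,11],"twist": 0},
    {"claw": 6,"delta_pos": [0,0.05,14.5],"twist": 0},
    {"claw": 6,"delta_pos": [0,0.05,17.5],"twist": 0},
    {"claw": 6,"delta_pos": [0,0.05,19.2],"twist": 0},
    {"claw": 6,"delta_pos": [0,0.05,19.2],"twist": 0}
  ]
}}

```text
clock: 2.82
tcp_pos: [0.4268, -0.1794, 0.0284]
orientation: [-0.001, 1.0, -0.027, -0.001]
wrist_force: [-0.5, -0.4, 0.6]
finger_gap: 0.0601
```

```bash
python3 - <<'E'
from h import *
s=get_state();im=imaging.read_camera('wrist');cv2.imwrite('pics/w2.png',im[:,:,::-1])
print(s['clock'],s['tcp_pos'],yaw(s['orientation']),s['wrist_force'],s['finger_gap'])
E
```

```text
2.825 [ 0.4267659  -0.1793621   0.02836608] -3.131152198319831 [-0.50210986 -0.42922578  0.59669143] 0.060087646002022425
```

View pics/w2.png

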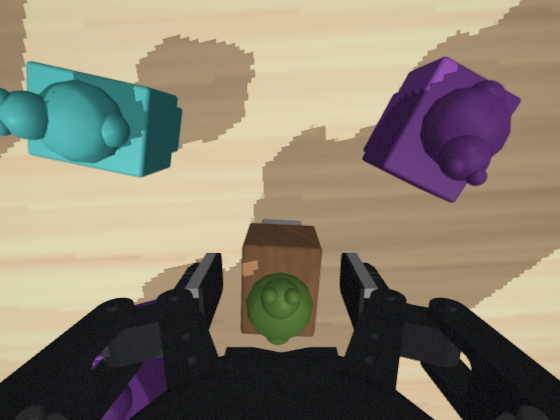

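Request:
{"op": "play_rows", "data": {
  "force": 60,
  "moves": [
    {"claw": 4,"delta_pos": [0,0,0],"twist": 0},
    {"claw": 3.4,"delta_pos": [0,0,0],"twist": 0},
    {"claw": 3.0,"delta_pos": [0,0,0],"twist": 0},
    {"claw": 2.8,"delta_pos": [0,0,0],"twist": 0},
    {"claw": 2.8,"delta_pos": [0,0,0],"twist": 0}
  ]
}}

```text
clock: 3.5
tcp_pos: [0.429, -0.1794, 0.0306]
orientation: [0.001, 1.0, -0.026, 0.001]
wrist_force: [-2.7, -0.5, 5.4]
finger_gap: 0.0333
```

Request:
{"op": "play_rows", "data": {
  "force": 60,
  "moves": [
    {"claw": 2.8,"delta_pos": [0,0,-2],"twist": 0},
    {"claw": 2.8,"delta_pos": [0,0,-6],"twist": 0},
    {"claw": 2.8,"delta_pos": [0,0,-10.5],"twist": 0},
    {"claw": 2.8,"delta_pos": [0.5,-2,-14],"twist": 2},
    {"claw": 2.8,"delta_pos": [1.5,-6,-16],"twist": 4},
    {"claw": 2.8,"delta_pos": [2.5,-11,-16],"twist": 7},
    {"claw": 2.8,"delta_pos": [3.5,-16,-16],"twist": 10},
    {"claw": 2.8,"delta_pos": [4.5,-21,-16],"twist": 13},
    {"claw": 2.8,"delta_pos": [5.2,-24.5,-16],"twist": 14.5},
    {"claw": 2.8,"delta_pos": [5.3,-25.7,-16],"twist": 14.5},
    {"claw": 2.8,"delta_pos": [5.3,-25.7,-16],"twist": 14.5}
  ]
}}

```text
clock: 4.88
tcp_pos: [0.4746, -0.0121, 0.1892]
orientation: [-0.024, 0.993, -0.112, 0.002]
wrist_force: [-0.8, -0.6, -1.6]
finger_gap: 0.033
```

```bash
python3 - <<'E'
from h import *
s=get_state();i=imaging.camera_info('wrist');im=imaging.read_camera('wrist');cv2.imwrite('pics/w3.png',im[:,:,::-1])
import pickle;pickle.dump((s,i,im),open('w3.pkl','wb'))
print(s['clock'],s['tcp_pos'],yaw(s['orientation']),s['wrist_force'],s['finger_gap'])
cv2.imwrite('pics/w3b.png',cv2.resize(im[:,:,::-1],(784,588),interpolation=cv2.INTER_CUBIC))
E
```

```text
4.875 [ 0.47460265 -0.01207902  0.189244  ] -12.91174983594899 [-0.79340238 -0.62295011 -1.6398667 ] 0.033014110166555935
```

View pics/w3b.png

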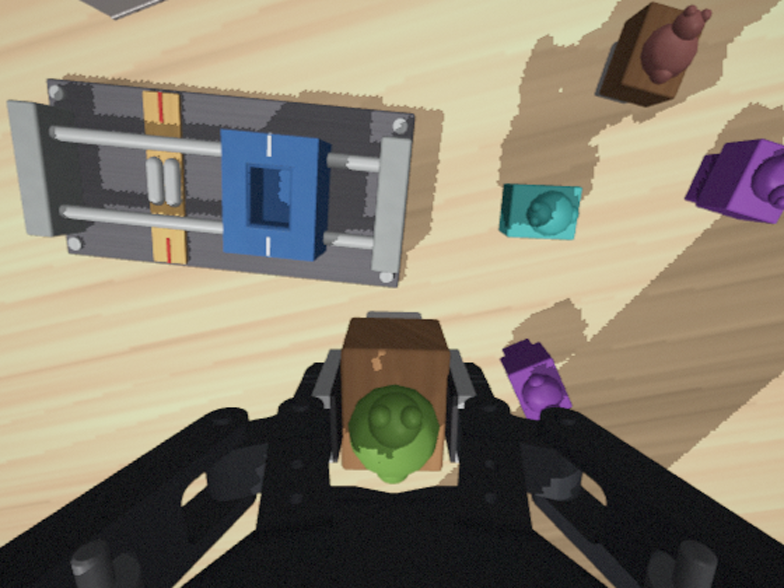

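Request:
{"op": "play_rows", "data": {
  "moves": [
    {"claw": 2.8,"delta_pos": [0,0,0],"twist": 0},
    {"claw": 2.8,"delta_pos": [0,0,0],"twist": 0}
  ]
}}

```text
clock: 5.18
tcp_pos: [0.4748, -0.0113, 0.1893]
orientation: [-0.025, 0.993, -0.112, 0.002]
wrist_force: [0.0, -0.1, -2.3]
finger_gap: 0.0332
```

```bash
python3 - <<'E'
from h import *
s=get_state();print(s['tcp_pos'],s['orientation'],yaw(s['orientation']),s['joint_pos'])
s,i,im=__import__('pickle').load(open('w3.pkl','rb'))
k=560/784
f=lambda x,y:((x+.5)*k-.5,(y+.5)*k-.5)
m=np.array([bp(f(*p),.066,i) for p in [(269,140),(268,250)]]);print(m,m.mean(0))
n=np.array([bp(f(*p),.016,i) for p in [(161,107),(168.5,251)]]);print(n,n.mean(0))
E
```

```text
[ 0.47479538 -0.0113149   0.18928677] [-0.02454576  0.9934466  -0.11161639  0.00177022] -12.818136882736473 [-0.22469614  0.1354455  -0.2873752   1.14998593  0.04918296  3.14061402]
[[0.58270265 0.04784716]
 [0.51809712 0.06916735]] [0.55039989 0.05850725]
[[0.62973835 0.13329332]
 [0.53021563 0.16689344]] [0.57997699 0.15009338]
```

Request:
{"op": "play_rows", "data": {
  "moves": [
    {"claw": 2.8,"delta_pos": [0,0,0],"twist": -10},
    {"claw": 2.8,"delta_pos": [0,0,0],"twist": -20},
    {"claw": 2.8,"delta_pos": [0,0,0],"twist": -30},
    {"claw": 2.8,"delta_pos": [0,0,0],"twist": -40},
    {"claw": 2.8,"delta_pos": [0,0,0],"twist": -40}
  ]
}}

```text
clock: 5.8
tcp_pos: [0.4748, -0.011, 0.1893]
orientation: [-0.022, 0.972, 0.234, 0.01]
wrist_force: [0.3, -0.1, -2.0]
finger_gap: 0.0333
```

```bash
python3 - <<'E'
from h import *
s=get_state();print(s['tcp_pos'],s['orientation'],yaw(s['orientation']),s['joint_pos'])
E
```

```text
[ 0.47484221 -0.01102816  0.18928612] [-0.02248956  0.97185602  0.23428414  0.01005142] 27.073600367995184 [-0.22410464  0.13550002 -0.28731446  1.14997133  0.04923192  2.44432843]
```

Request:
{"op": "play_rows", "data": {
  "moves": [
    {"claw": 2.8,"delta_pos": [0,0,0],"twist": -10.5},
    {"claw": 2.8,"delta_pos": [0,0,0],"twist": -21},
    {"claw": 2.8,"delta_pos": [0,0,0],"twist": -31.5},
    {"claw": 2.8,"delta_pos": [0,0,0],"twist": -42},
    {"claw": 2.8,"delta_pos": [0,0,0],"twist": -52.5},
    {"claw": 2.8,"delta_pos": [0,0,0],"twist": -63},
    {"claw": 2.8,"delta_pos": [0,0,0],"twist": -73.5},
    {"claw": 2.8,"delta_pos": [0,0,0],"twist": -84},
    {"claw": 2.8,"delta_pos": [0,0,0],"twist": -94.5},
    {"claw": 2.8,"delta_pos": [0,0,0],"twist": -105},
    {"claw": 2.8,"delta_pos": [0,0,0],"twist": -115.5},
    {"claw": 2.8,"delta_pos": [0,0,0],"twist": -126}
  ]
}}

```text
clock: 7.3
tcp_pos: [0.4748, -0.011, 0.1893]
orientation: [-0.001, 0.23, 0.973, 0.025]
wrist_force: [0.3, -0.5, -1.6]
finger_gap: 0.0331
```

Request:
{"op": "play_rows", "data": {
  "moves": [
    {"claw": 2.8,"delta_pos": [0,0,0],"twist": -10.5},
    {"claw": 2.8,"delta_pos": [0,0,0],"twist": -21},
    {"claw": 2.8,"delta_pos": [0,0,0],"twist": -31.5},
    {"claw": 2.8,"delta_pos": [0,0,0],"twist": -42},
    {"claw": 2.8,"delta_pos": [0,0,0],"twist": -52.5},
    {"claw": 2.8,"delta_pos": [0,0,0],"twist": -63},
    {"claw": 2.8,"delta_pos": [0,0,0],"twist": -73.5},
    {"claw": 2.8,"delta_pos": [0,0,0],"twist": -84},
    {"claw": 2.8,"delta_pos": [0,0,0],"twist": -94.5},
    {"claw": 2.8,"delta_pos": [0,0,0],"twist": -105},
    {"claw": 2.8,"delta_pos": [0,0,0],"twist": -115.5},
    {"claw": 2.8,"delta_pos": [0,0,0],"twist": -126}
  ]
}}

```text
clock: 8.8
tcp_pos: [0.4748, -0.011, 0.1893]
orientation: [-0.021, 0.762, -0.647, -0.012]
wrist_force: [-0.2, 1.3, -1.7]
finger_gap: 0.0331
```

Request:
{"op": "play_rows", "data": {
  "moves": [
    {"claw": 2.8,"delta_pos": [0,0,0],"twist": -10.5},
    {"claw": 2.8,"delta_pos": [0,0,0],"twist": -21},
    {"claw": 2.8,"delta_pos": [0,0,0],"twist": -31.5},
    {"claw": 2.8,"delta_pos": [0,0,0],"twist": -42},
    {"claw": 2.8,"delta_pos": [0,0,0],"twist": -52.5},
    {"claw": 2.8,"delta_pos": [0,0,0],"twist": -62},
    {"claw": 2.8,"delta_pos": [0,0,0],"twist": -66}
  ]
}}

```text
clock: 9.68
tcp_pos: [0.4748, -0.011, 0.1893]
orientation: [-0.025, 0.991, -0.129, 0.001]
wrist_force: [-0.2, 0.4, -1.7]
finger_gap: 0.0328
```

```bash
python3 - <<'E'
from h import *
s=get_state();print(s['clock'],s['tcp_pos'],s['orientation'],yaw(s['orientation']),s['joint_pos'])
E
```

```text
9.675 [ 0.47482782 -0.01103938  0.18930718] [-0.02458359  0.99133445 -0.12903435  0.00133512] -14.826908203257505 [-0.22411726  0.13546625 -0.28730003  1.1500219   0.04920435 -3.10688977]
```

Request:
{"op": "play_rows", "data": {
  "moves": [
    {"claw": 2.8,"delta_pos": [0,0,0],"twist": -4},
    {"claw": 2.8,"delta_pos": [0,0,0],"twist": -6}
  ]
}}

```text
clock: 9.93
tcp_pos: [0.4782, 0.0074, 0.1893]
orientation: [-0.017, 0.996, -0.089, 0.002]
wrist_force: [0.2, 1.1, -2.0]
finger_gap: 0.0331
```

```bash
python3 - <<'E'
from h import *
s=get_state();print(s['clock'],s['tcp_pos'],s['orientation'],yaw(s['orientation']),s['joint_pos'])
E
```

```text
9.925 [0.47815886 0.00738992 0.18929275] [-0.01722359  0.99590199 -0.08875534  0.00225191] -10.186975057133855 [-0.17476347  0.14029653 -0.2811762   1.1477903   0.03470827 -3.13855805]
```

Request:
{"op": "play_rows", "data": {
  "moves": [
    {"claw": 2.8,"delta_pos": [0,0,0],"twist": -6},
    {"claw": 2.8,"delta_pos": [0,0,0],"twist": -10},
    {"claw": 2.8,"delta_pos": [0,0,0],"twist": -10}
  ]
}}

```text
clock: 10.3
tcp_pos: [0.4806, 0.0525, 0.1893]
orientation: [0.0, 1.0, -0.03, 0.003]
wrist_force: [0.2, -1.7, -3.0]
finger_gap: 0.033
```

```bash
python3 - <<'E'
from h import *
s=get_state();print(s['clock'],s['tcp_pos'],s['orientation'],yaw(s['orientation']),s['joint_pos'])
E
```

```text
10.3 [0.4805865  0.05251787 0.18926716] [ 2.57136628e-04  9.99548812e-01 -2.98650399e-02  3.19153539e-03] -3.4227487138367474 [-5.71821007e-02  1.49686106e-01 -2.69642737e-01  1.14507274e+00
 -3.39763985e-04 -3.13903657e+00]
```

Request:
{"op": "play_rows", "data": {
  "moves": [
    {"claw": 2.8,"delta_pos": [0.6,-1.1,0],"twist": 7},
    {"claw": 2.8,"delta_pos": [1.3,-2.3,0],"twist": 14},
    {"claw": 2.8,"delta_pos": [1.3,-2.3,0],"twist": 14.4},
    {"claw": 2.8,"delta_pos": [1.3,-2.3,0],"twist": 14.4}
  ]
}}

```text
clock: 10.8
tcp_pos: [0.4948, 0.0725, 0.1892]
orientation: [0.0, 0.988, -0.155, 0.003]
wrist_force: [0.1, -1.0, -2.2]
finger_gap: 0.0332
```

```bash
python3 - <<'E'
from h import *
s=get_state();i=imaging.camera_info('wrist');im=imaging.read_camera('wrist')
import pickle;pickle.dump((s,i,im),open('w4.pkl','wb'))
print(s['clock'],s['tcp_pos'],s['orientation'],yaw(s['orientation']),s['wrist_force'],s['joint_pos'])
cv2.imwrite('pics/w4.png',cv2.resize(im[:,:,::-1],(784,588),interpolation=cv2.INTER_CUBIC))
E
```

```text
10.8 [0.49478374 0.07251633 0.18922987] [ 7.43024787e-05  9.87856786e-01 -1.55339179e-01  2.95044589e-03] -17.87314360504283 [ 0.05865375 -0.99428705 -2.16076643] [-1.45472520e-02  1.81660457e-01 -2.30872992e-01  1.15244183e+00
 -9.78867158e-04 -2.84419980e+00]
```

View pics/w4.png

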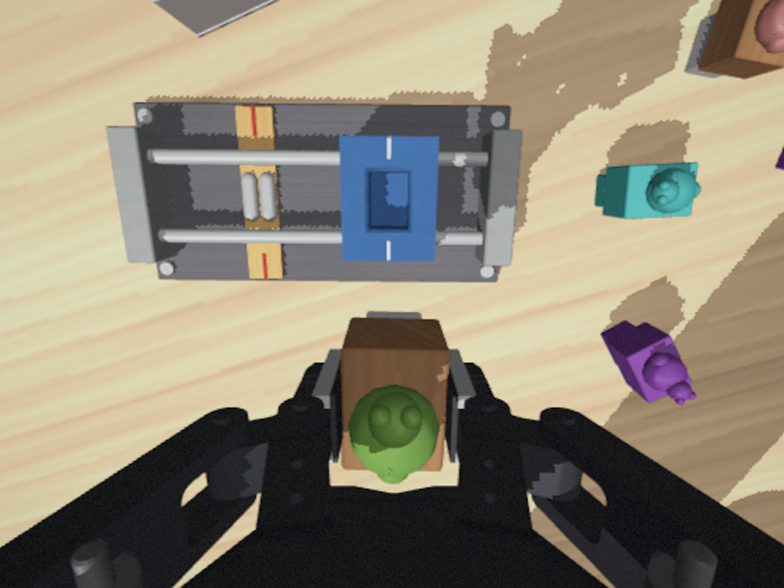

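```bash
python3 - <<'E'
from h import *
from scipy.optimize import least_squares
import pickle
from scipy.spatial.transform import Rotation as R
s,i,im=pickle.load(open('w4.pkl','rb'));k=560/784
W=np.array(i['world_to_cam']);q=s['orientation'];Rt=R.from_quat([q[1],q[2],q[3],q[0]]).as_matrix()
t=np.array(s['tcp_pos'])
def proj(P):
    c=P@W[:3,:3].T+W[:3,3];return c[:,:2]/c[:,2:]*i['fx']+[i['cx'],i['cy']]
# block pts: x along tool x, y tool y, h up = -tool z
B=np.array([[22,-17,56],[22,17,56],[-22,-17,56],[-22,17,56],[22,-17,24],[22,17,24],[17,-12,0],[17,12,0]])/1e3
px=np.array([(449,348),(343,348),(441,471),(342,471),(440,320),(351,320),(421,313),(367,313)])
px=(px+.5)*k-.5
def model(p):
    a=p[3];X=np.c_[B[:,0]*np.cos(a)-B[:,1]*np.sin(a)+p[0],B[:,0]*np.sin(a)+B[:,1]*np.cos(a)+p[1],p[2]-B[:,2]]
    return proj(X@Rt.T+t)
best=min((least_squares(lambda p:(model(p)[ :, :]-px2).ravel(),[0,0,.03,0],x_scale=[.01,.01,.01,.1]) for px2 in (px,px[[1,0,3,2,5,4,7,6]])),key=lambda r:r.cost)
print('block in tool x,y,z(below tcp),yawdeg',best.x[:3].round(4),np.degrees(best.x[3]),'rms',np.sqrt(2*best.cost/16));print(best.fun.reshape(-1,2).round(1).tolist())
# carriage
hsv=cv2.cvtColor(im,cv2.COLOR_RGB2HSV);m=cv2.inRange(hsv,(105,120,60),(122,255,255))
n,l,st,c=cv2.connectedComponentsWithStats(m);j=1+st[1:,4].argmax();print(st[j])
cn=max(cv2.findContours((l==j).astype('u1'),0,2)[0],key=cv2.contourArea)[:,0]
w=np.array([bp(p,.066,i) for p in cn])
r=cv2.minAreaRect((w*1000).astype(np.float32));print(r)
f=lambda x,y:((x+.5)*k-.5,(y+.5)*k-.5)
for nm,z,pts in (('lines',.066,[(389,147),(388.5,251)]),('marks',.016,[(253.5,121),(265,265)]),('mouth',.064,[(366,170),(411,170),(411,231),(366,231)]),('carr',.066,[(340,136),(439,136),(435,261),(342,261)])):
    p=np.array([bp(f(*a),z,i) for a in pts]);print(nm,p.mean(0).round(4),[(round(np.degrees(np.arctan2(*(p[a]-p[b])[::-1])),2),round(np.hypot(*(p[a]-p[b])),4)) for a,b in ((0,-1),)],p.round(4).tolist())
E
```

```text
block in tool x,y,z(below tcp),yawdeg [-0.0047 -0.0002  0.0336] 1.1050157781914287 rms 1.2107239543123238
[[-1.4, 1.6], [0.2, 3.0], [0.7, -1.3], [0.7, -0.1], [0.1, -1.8], [-1.0, -0.6], [0.5, -1.3], [0.2, -0.6]]
[ 242   97   72   90 5921]
((550.30224609375, 58.471092224121094), (60.276302337646484, 75.86831665039062), 71.6173324584961)
lines [0.5501 0.0583] [(np.float64(-18.3), np.float64(0.0635))] [[0.5802, 0.0483], [0.52, 0.0682]]
marks [0.5807 0.1499] [(np.float64(-18.1), np.float64(0.1037))] [[0.63, 0.1337], [0.5314, 0.166]]
mouth [0.5498 0.0586] [(np.float64(-18.86), np.float64(0.0376))] [[0.572, 0.066], [0.5634, 0.0395], [0.5276, 0.0506], [0.5364, 0.0781]]
carr [0.5499 0.0582] [(np.float64(-18.85), np.float64(0.0763))] [[0.5952, 0.0745], [0.5769, 0.0177], [0.5045, 0.0414], [0.523, 0.0991]]
```

```bash
python3 - <<'E'
from h import *
import pickle
s,i,im=pickle.load(open('w4.pkl','rb'))
a=cv2.resize(im[215:350,230:335],None,fx=4.4,fy=4.4,interpolation=cv2.INTER_CUBIC)
i2=imaging.camera_info('scene');im2=imaging.read_camera('scene');pickle.dump((i2,im2),open('s4.pkl','wb'))
W=np.array(i2['world_to_cam']);c=W[:3,:3]@np.array([.49,.074,.18])+W[:3,3];u,v=(c[:2]/c[2]*i2['fx']+[i2['cx'],i2['cy']]).astype(int);print(u,v,a.shape)
x0,y0=u-30,v-50;b=cv2.resize(im2[y0:y0+108,x0:x0+60],None,fx=5.5,fy=5.5,interpolation=cv2.INTER_CUBIC);print(x0,y0,b.shape)
o=np.zeros((594,462+330,3),'u1');o[:,:462]=a[:594,:462];o[:b.shape[0],462:462+b.shape[1]]=b
cv2.imwrite('pics/w5.png',o[:,:,::-1])
E
```

```text
387 202 (594, 462, 3)
357 152 (594, 330, 3)
```

View pics/w5.png

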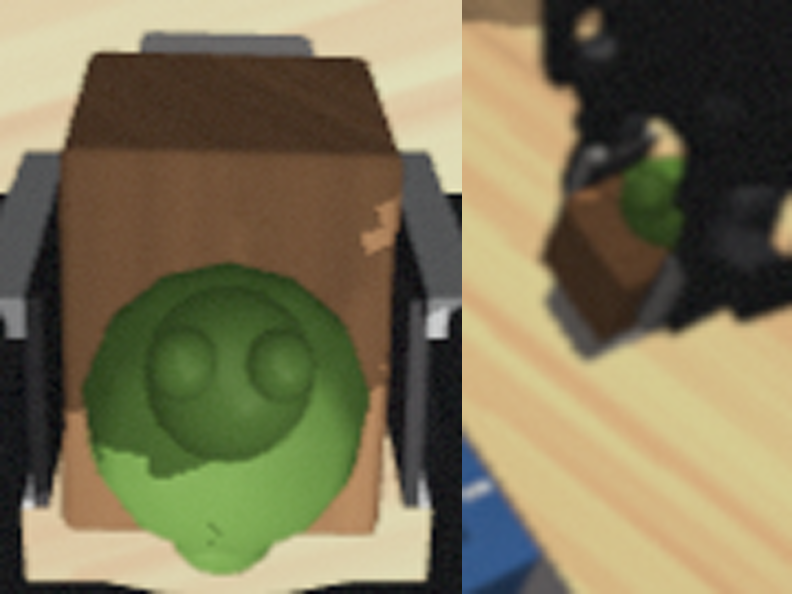

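```bash
cat > fit.py <<'E'
from h import *
from scipy.optimize import least_squares
from scipy.spatial.transform import Rotation as R
B=np.array([[22,-17,56],[22,17,56],[-22,-17,56],[-22,17,56],[22,-17,24],[22,17,24],[17,-12,0],[17,12,0]])/1e3
def fit(s,i,px,free):
    W=np.array(i['world_to_cam']);q=s['orientation'];Rt=R.from_quat([q[1],q[2],q[3],q[0]]).as_matrix();t=np.array(s['tcp_pos'])
    def model(p):
        X=(B*[1,1,-1])@R.from_euler('zyx',p[3:]).as_matrix().T+p[:3]
        c=(X@Rt.T+t)@W[:3,:3].T+W[:3,3];return c[:,:2]/c[:,2:]*i['fx']+[i['cx'],i['cy']]
    full=lambda v:np.where(free,np.pad(v,(0,6-len(v)))[np.cumsum(free)-1],[0,0,.0306,0,0,0])
    r=min((least_squares(lambda v:(model(full(v))-p).ravel(),np.array([0,0,.03,0,0,0])[free]) for p in (px,px[[1,0,3,2,5,4,7,6]])),key=lambda r:r.cost)
    p=full(r.x);print('mm',(p[:3]*1e3).round(1),'deg z,y,x',np.degrees(p[3:]).round(2),'rms',np.sqrt(2*r.cost/16).round(2));return p
E
python3 - <<'E'
from fit import *
import pickle
s,i,im=pickle.load(open('w4.pkl','rb'))
px=np.array([(400,157),(61,150),(378,534),(65,531),(369,59),(92,53),(312,37),(142,34)])
px=(px+.5)/4.4-.5+[230,215]
for f in ([1,1,1,1,0,0],[1,1,0,1,0,0],[1,1,1,1,1,0],[1,1,1,1,1,1],[1,1,0,1,1,1]): fit(s,i,px,np.array(f,bool))
E
```

```text
mm [-4.4 -0.3 33.4] deg z,y,x [1.14 0.   0.  ] rms 0.45
mm [-3.1 -0.3 30.6] deg z,y,x [1.14 0.   0.  ] rms 0.95
mm [-4.9 -0.3 33.2] deg z,y,x [ 1.13 -0.82  0.  ] rms 0.24
mm [-4.9 -0.4 33.2] deg z,y,x [ 1.22 -0.82  0.18] rms 0.22
mm [-3.9 -0.4 30.6] deg z,y,x [ 1.22 -1.1   0.18] rms 0.78
```

Request:
{"op": "play_rows", "data": {
  "moves": [
    {"claw": 2.8,"delta_pos": [3,-0.15,0],"twist": -0.3},
    {"claw": 2.8,"delta_pos": [6.2,-0.33,0],"twist": -0.5},
    {"claw": 2.8,"delta_pos": [6.2,-0.33,4],"twist": -0.5},
    {"claw": 2.8,"delta_pos": [6.2,-0.33,7],"twist": -0.5},
    {"claw": 2.8,"delta_pos": [6.2,-0.33,8],"twist": -0.5},
    {"claw": 2.8,"delta_pos": [6.2,-0.33,8],"twist": -0.5},
    {"claw": 2.8,"delta_pos": [6.2,-0.33,8],"twist": -0.5}
  ]
}}

```text
clock: 11.78
tcp_pos: [0.5566, 0.0568, 0.1112]
orientation: [-0.0, 0.988, -0.152, 0.004]
wrist_force: [0.7, 0.3, -1.4]
finger_gap: 0.0332
```

```bash
python3 - <<'E'
from h import *
s=get_state();i=imaging.camera_info('wrist');im=imaging.read_camera('wrist')
import pickle;pickle.dump((s,i,im),open('w6.pkl','wb'))
print(s['clock'],s['tcp_pos'],s['orientation'],yaw(s['orientation']),s['wrist_force'],s['joint_pos'])
a=cv2.resize(im[150:350,180:380],None,fx=3,fy=3,interpolation=cv2.INTER_CUBIC)
cv2.imwrite('pics/w6.png',a[:,:,::-1])
E
```

```text
11.775 [0.55663918 0.05677609 0.11124736] [-2.44428743e-04  9.88433698e-01 -1.51588591e-01  4.43430210e-03] -17.438626375132504 [ 0.70825568  0.30531583 -1.43646055] [-4.15557047e-02  3.40613212e-01 -2.18241787e-01  1.00307293e+00
 -4.93180347e-04 -2.87879704e+00]
```

View pics/w6.png

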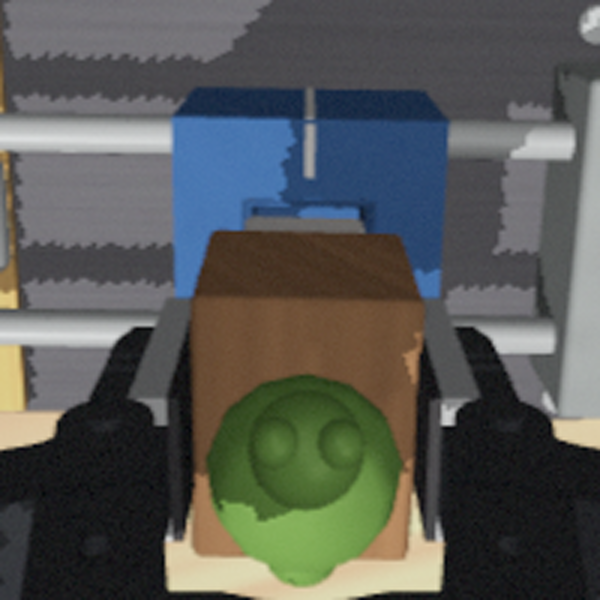

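```bash
python3 - <<'E'
from fit import *
import pickle
s,i,im=pickle.load(open('w6.pkl','rb'))
f=lambda a:(np.array(a)+.5)/3-.5+[180,150]
px=f([(424,300),(191,297),(406,557),(193,554),(403,236),(212,232),(365,221),(248,218)])
p=fit(s,i,px,np.array([1,1,1,1,0,0],bool));p=fit(s,i,px,np.array([1,1,1,1,1,0],bool))
q=s['orientation'];Rt=R.from_quat([q[1],q[2],q[3],q[0]]).as_matrix();t=np.array(s['tcp_pos'])
o=Rt@p[:3]+t;print('block origin',o)
ax=Rt@R.from_euler('zyx',p[3:]).as_matrix();print('block yaw',np.degrees(np.arctan2(ax[1,0],ax[0,0])),'zaxis',ax[:,2].round(4))
P=lambda a,z:bp(f(a),z,i)
c1,c2,l=P((173,118),.066),P((447,123),.066),P((309.5,122),.066)
print('front edge w',np.hypot(*(c1-c2)),'yaw',np.degrees(np.arctan2(*(c1-c2)[::-1]))-90)
for a in (-18.4,):
    a=np.radians(a);d=np.array([np.cos(a),np.sin(a)])
    print('carriage centre',(c1+c2)/2-.038*d,l-.038*d,'via mouth',(P((243,199),.066)+P((375,202),.066))/2-.01975*d,np.hypot(*(P((243,199),.066)-P((375,202),.066))))
    for C in ((c1+c2)/2-.038*d,(P((243,199),.066)+P((375,202),.066))/2-.01975*d):
        print('need tool x,y mm',to_tool(C-o[:2],yaw(q))*1e3)
E
```

```text
mm [-4.6 -0.3 33.9] deg z,y,x [1.41 0.   0.  ] rms 0.64
mm [-5.1 -0.3 33.6] deg z,y,x [ 1.4  -1.01  0.  ] rms 0.43
block origin [0.55212109 0.0585512  0.07760162]
block yaw -18.83781260157596 zaxis [-0.008   0.0044 -1.    ]
front edge w 0.059174569904263265 yaw -18.44014151193518
carriage centre [0.54992413 0.0585726 ] [0.54964621 0.05878611] via mouth [0.55013378 0.05837963] 0.029221066593453054
need tool x,y mm [-2.10239691  0.63797316]
need tool x,y mm [-1.84455202  0.75924397]
```

Request:
{"op": "play_rows", "data": {
  "moves": [
    {"claw": 2.8,"delta_pos": [-0.18,0.07,0],"twist": -0.4},
    {"claw": 2.8,"delta_pos": [-0.18,0.07,0.6],"twist": -0.4},
    {"claw": 2.8,"delta_pos": [-0.18,0.07,1.0],"twist": -0.4},
    {"claw": 2.8,"delta_pos": [-0.18,0.07,1.3],"twist": -0.4},
    {"claw": 2.8,"delta_pos": [-0.18,0.07,1.6],"twist": -0.4},
    {"claw": 2.8,"delta_pos": [-0.18,0.07,1.9],"twist": -0.4},
    {"claw": 2.8,"delta_pos": [-0.18,0.07,1.9],"twist": -0.4}
  ]
}}

```text
clock: 12.7
tcp_pos: [0.5535, 0.0567, 0.0903]
orientation: [-0.0, 0.989, -0.148, 0.003]
wrist_force: [-1.2, 0.6, -2.8]
finger_gap: 0.0333
```

Request:
{"op": "play_rows", "data": {
  "moves": [
    {"claw": 2.8,"delta_pos": [0,0,0.3],"twist": 0},
    {"claw": 2.8,"delta_pos": [0,0,0.6],"twist": 0},
    {"claw": 2.8,"delta_pos": [0,0,0.9],"twist": 0},
    {"claw": 2.8,"delta_pos": [0,0,1.2],"twist": 0},
    {"claw": 2.8,"delta_pos": [0,0,1.2],"twist": 0}
  ]
}}

```text
clock: 13.32
tcp_pos: [0.5536, 0.0568, 0.0782]
orientation: [-0.0, 0.989, -0.148, 0.003]
wrist_force: [-2.2, 0.2, -2.4]
finger_gap: 0.033
```

Request:
{"op": "play_rows", "data": {
  "moves": [
    {"claw": 2.8,"delta_pos": [0,0,0.15],"twist": 0},
    {"claw": 2.8,"delta_pos": [0,0,0.25],"twist": 0},
    {"claw": 2.8,"delta_pos": [0,0,0.35],"twist": 0},
    {"claw": 2.8,"delta_pos": [0,0,0.35],"twist": 0}
  ]
}}

```text
clock: 13.82
tcp_pos: [0.5537, 0.0568, 0.0751]
orientation: [-0.0, 0.989, -0.148, 0.003]
wrist_force: [-2.9, 1.7, -1.7]
finger_gap: 0.0329
```

Request:
{"op": "play_rows", "data": {
  "moves": [
    {"claw": 2.8,"delta_pos": [0,0,0.1],"twist": 0},
    {"claw": 2.8,"delta_pos": [0,0,0.2],"twist": 0},
    {"claw": 2.8,"delta_pos": [0,0,0.3],"twist": 0},
    {"claw": 2.8,"delta_pos": [0,0,0.3],"twist": 0}
  ]
}}

```text
clock: 14.32
tcp_pos: [0.5537, 0.0568, 0.0727]
orientation: [-0.0, 0.989, -0.148, 0.003]
wrist_force: [-6.1, 1.2, 3.9]
finger_gap: 0.033
```

Request:
{"op": "play_rows", "data": {
  "moves": [
    {"claw": 2.8,"delta_pos": [-0.05,0,0.05],"twist": 0},
    {"claw": 2.8,"delta_pos": [-0.05,0,0.1],"twist": 0},
    {"claw": 2.8,"delta_pos": [-0.05,0,0.15],"twist": 0},
    {"claw": 2.8,"delta_pos": [-0.05,0,0.15],"twist": 0}
  ]
}}

```text
clock: 14.82
tcp_pos: [0.5538, 0.0568, 0.0726]
orientation: [-0.0, 0.989, -0.148, 0.004]
wrist_force: [-8.2, 1.2, 13.2]
finger_gap: 0.0329
```

```bash
python3 - <<'E'
from h import *
s=get_state();i=imaging.camera_info('wrist');im=imaging.read_camera('wrist')
import pickle;pickle.dump((s,i,im),open('w7.pkl','wb'))
print(s['clock'],s['tcp_pos'],s['orientation'],yaw(s['orientation']),s['wrist_force'],s['joint_pos'])
a=cv2.resize(im[150:350,180:380],None,fx=3,fy=3,interpolation=cv2.INTER_CUBIC)
im2=imaging.read_camera('scene');b=cv2.resize(im2[215:315,310:342+40],None,fx=5.5,fy=5.5,interpolation=cv2.INTER_CUBIC)[:600,:200]
cv2.imwrite('pics/w7.png',a[:,:,::-1])
E
```

```text
14.825 [0.55379269 0.05684556 0.07258728] [-9.72133023e-06  9.88961025e-01 -1.48121491e-01  4.01443245e-03] -17.036572873970197 [-8.24638877  1.2423643  13.18820977] [-4.14554742e-02  3.70296123e-01 -2.78929636e-01  9.13585701e-01
 -8.39823016e-04 -2.88571199e+00]
```

View pics/w7.png

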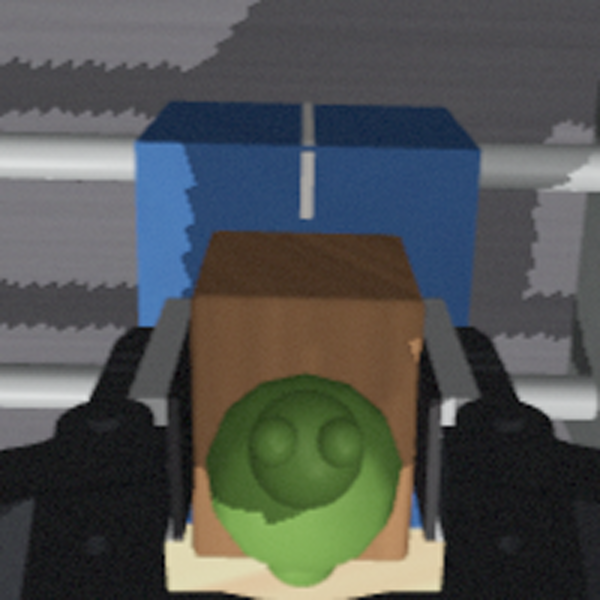

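Request:
{"op": "play_rows", "data": {
  "moves": [
    {"claw": 2.8,"delta_pos": [-0.05,0,-0.08],"twist": 0},
    {"claw": 2.8,"delta_pos": [-0.05,-0.5,-0.08],"twist": 0},
    {"claw": 2.8,"delta_pos": [-0.02,-1.5,-0.08],"twist": 0},
    {"claw": 2.8,"delta_pos": [0,-2.5,-0.08],"twist": 0},
    {"claw": 2.8,"delta_pos": [0.03,-3.5,-0.08],"twist": 0},
    {"claw": 2.8,"delta_pos": [0.05,-4,-0.08],"twist": 0},
    {"claw": 2.8,"delta_pos": [0.05,-4,-0.08],"twist": 0}
  ]
}}

```text
clock: 15.8
tcp_pos: [0.5666, 0.0956, 0.0726]
orientation: [-0.0, 0.989, -0.148, 0.004]
wrist_force: [-4.3, 2.2, 7.1]
finger_gap: 0.0334
```

Request:
{"op": "play_rows", "data": {
  "moves": [
    {"claw": 2.8,"delta_pos": [0.02,-0.8,0],"twist": 0},
    {"claw": 2.8,"delta_pos": [0.04,-1.8,0],"twist": 0},
    {"claw": 2.8,"delta_pos": [0.06,-2.8,0],"twist": 0},
    {"claw": 2.8,"delta_pos": [0.09,-3.6,0],"twist": 0},
    {"claw": 2.8,"delta_pos": [0.09,-3.8,0],"twist": 0},
    {"claw": 2.8,"delta_pos": [0.09,-3.8,0],"twist": 0}
  ]
}}

```text
clock: 16.55
tcp_pos: [0.5785, 0.1315, 0.0727]
orientation: [-0.0, 0.989, -0.148, 0.004]
wrist_force: [-5.4, 1.1, 6.5]
finger_gap: 0.0331
```

Request:
{"op": "play_rows", "data": {
  "moves": [
    {"claw": 2.8,"delta_pos": [0,-0.2,0],"twist": 0},
    {"claw": 2.8,"delta_pos": [0.01,-0.4,0],"twist": 0},
    {"claw": 2.8,"delta_pos": [0.01,-0.6,0],"twist": 0},
    {"claw": 2.8,"delta_pos": [0.01,-0.6,0],"twist": 0}
  ]
}}

```text
clock: 17.05
tcp_pos: [0.5799, 0.1356, 0.0726]
orientation: [0.001, 0.989, -0.149, 0.004]
wrist_force: [-6.0, -3.7, 7.8]
finger_gap: 0.033
```

Request:
{"op": "play_rows", "data": {
  "moves": [
    {"claw": 2.8,"delta_pos": [0,-0.15,0],"twist": 0},
    {"claw": 2.8,"delta_pos": [0,-0.3,0],"twist": 0},
    {"claw": 2.8,"delta_pos": [0,-0.3,0],"twist": 0}
  ]
}}

```text
clock: 17.42
tcp_pos: [0.5802, 0.1367, 0.0726]
orientation: [0.003, 0.989, -0.149, 0.004]
wrist_force: [-7.8, -9.5, 9.3]
finger_gap: 0.0331
```

Request:
{"op": "play_rows", "data": {
  "moves": [
    {"claw": 2.8,"delta_pos": [0,-0.15,0],"twist": 0},
    {"claw": 2.8,"delta_pos": [0,-0.3,0],"twist": 0},
    {"claw": 2.8,"delta_pos": [0,-0.3,0],"twist": 0}
  ]
}}

```text
clock: 17.8
tcp_pos: [0.5808, 0.1384, 0.0726]
orientation: [0.004, 0.989, -0.149, 0.004]
wrist_force: [-8.8, -12.1, 10.3]
finger_gap: 0.0331
```

Request:
{"op": "play_rows", "data": {
  "moves": [
    {"claw": 2.8,"delta_pos": [0,-0.15,0],"twist": 0},
    {"claw": 2.8,"delta_pos": [0,-0.25,0],"twist": 0},
    {"claw": 2.8,"delta_pos": [0,-0.25,0],"twist": 0}
  ]
}}

```text
clock: 18.18
tcp_pos: [0.5823, 0.143, 0.0726]
orientation: [0.002, 0.989, -0.149, 0.004]
wrist_force: [-6.5, -5.1, 7.6]
finger_gap: 0.0332
```

Request:
{"op": "play_rows", "data": {
  "moves": [
    {"claw": 2.8,"delta_pos": [0,-0.1,0],"twist": 0},
    {"claw": 2.8,"delta_pos": [0,-0.2,0],"twist": 0},
    {"claw": 2.8,"delta_pos": [0,-0.2,0],"twist": 0}
  ]
}}

```text
clock: 18.55
tcp_pos: [0.5834, 0.1461, 0.0726]
orientation: [0.001, 0.989, -0.148, 0.004]
wrist_force: [-4.5, -1.1, 5.4]
finger_gap: 0.0331
```

Request:
{"op": "play_rows", "data": {
  "moves": [
    {"claw": 2.8,"delta_pos": [0,-0.1,0],"twist": 0},
    {"claw": 2.8,"delta_pos": [0,-0.2,0],"twist": 0},
    {"claw": 2.8,"delta_pos": [0,-0.2,0],"twist": 0}
  ]
}}

```text
clock: 18.92
tcp_pos: [0.5843, 0.1487, 0.0726]
orientation: [-0.0, 0.989, -0.148, 0.004]
wrist_force: [-3.5, 1.0, 4.8]
finger_gap: 0.0331
```

```bash
python3 - <<'E'
from h import *
s=get_state();i=imaging.camera_info('wrist');im=imaging.read_camera('wrist')
import pickle;pickle.dump((s,i,im),open('w8.pkl','wb'))
print(s['clock'],s['tcp_pos'],s['wrist_force'],s['ft_torque'])
a=cv2.resize(im[90:290,165:385],None,fx=3,fy=3,interpolation=cv2.INTER_CUBIC)
cv2.imwrite('pics/w8.png',a[:,:,::-1])
E
```

```text
18.925 [0.58427587 0.14868487 0.0726381 ] [-3.54516153  0.96534713  4.81695198] [-0.20180801  1.02815188  0.00148751]
```

View pics/w8.png

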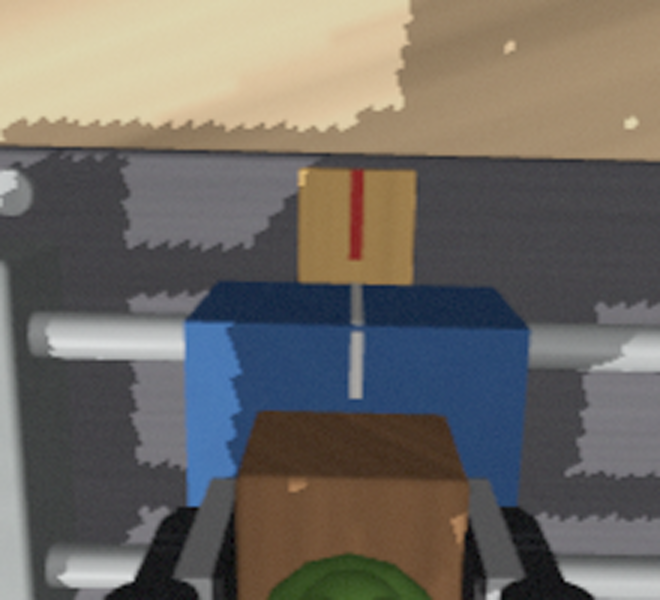

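```bash
python3 - <<'E'
from h import *
import pickle
s,i,im=pickle.load(open('w8.pkl','rb'))
f=lambda a:(np.array(a)+.5)/3-.5+[165,90]
a=np.radians(-18.4);u=np.array([-np.sin(a),np.cos(a)])
for p,z in (((357.3,333),.066),((355.5,397),.066),((357.5,172),.016),((355.5,259),.016)): print(p,(bp(f(p),z,i)@u*1e3).round(2))
s=get_state();print(s['clock'],s['wrist_force'],s['tcp_pos'],s['finger_gap'])
E
```

```text
(357.3, 333) 325.17
(355.5, 397) 325.17
(357.5, 172) 325.41
(355.5, 259) 325.35
18.975 [-3.07047002  0.41109192  5.79714702] [0.58422208 0.14873008 0.07260565] 0.03303070567121575
```

Request:
{"op": "play_rows", "data": {
  "moves": [
    {"claw": 2.8,"delta_pos": [0,0,0],"twist": 0},
    {"claw": 2.8,"delta_pos": [0,0,0],"twist": 0},
    {"claw": 2.8,"delta_pos": [0,0,0],"twist": 0}
  ]
}}

```text
clock: 19.35
tcp_pos: [0.5842, 0.1487, 0.0726]
orientation: [-0.0, 0.989, -0.148, 0.004]
wrist_force: [-4.3, 0.5, 5.1]
finger_gap: 0.0329
```

```bash
python3 -c "
from workcell import env,get_state
s=get_state();print(s['tcp_pos'],s['wrist_force'],s['finger_gap']);print(env.hand_in())"
```

```text
[0.58423643 0.14874345 0.07261328] [-4.34488501  0.52777847  5.08237712] 0.032858389534940205
the job is handed in; nothing more can be done
None
```

I plugged the green block into the carriage socket, slid the carriage about 97 mm over the ridge into the notch, and handed in at about 19.4 s, still gripping the block.

- **Seating:** The block came to a firm stop at TCP height 72.6 mm. With the 30.6 mm grip offset measured at the grasp, that puts its origin at 42.0 mm, which is fully home. The wrist-camera fits gave an offset of about 33.5 mm instead. That would put the block below home, so I trusted the stop. A light downward push of about 5 N remains.
- **Click:** The sideways force rose to about 12 N at the ridge, then fell to nearly zero as the ball drew the carriage in.
- **Notch:** The white line and the red mark agree to about 0.3 mm in the wrist picture.
- **Detour:** On the way, the last joint reached its range end and tilted the tool by about 3°. I turned it to the other end of its range, which removed most of the tilt before inserting; about 0.4° stayed.
- **Left over:** A steady side force of about 4 N across the rods was present at the end.
- **Bystanders:** I did not approach the other blocks, the tub or the brush, but I took no final picture to confirm they had not moved.

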